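# Find the high spot of a bent stirrer shaft

### The job

The stirrer shaft lying in the V-blocks is bent. Bring the dial indicator down onto it by the black grip on its arm until the plunger is pressed in by about 5 mm (half a turn of the needle), and let go. Then turn the shaft where it lies, by pushing its impeller gently round, until the dial shows its greatest reading, and leave it there with the high spot under the plunger; do not force the plunger to the end of its travel, do not lift the shaft out of the V-blocks, and leave the mug and the flasks alone.

Things in the scene. Friction and masses are not known exactly. Their poses are not given: they have to be found in the camera images.
- stand: Fixed black plate 215 x 240 x 20 mm with two steel V-blocks (24 mm wide, 82 mm high) 90 mm either side of the origin in y, and a round column (25 mm across, 206 mm high) 118 mm from it towards -x. Origin on the bench below the plunger, midway between the V-blocks; x points away from the column, y along the shaft to the impeller, z up. Heights are above the bench.
- grip_knob (a point): Centre of the top of the black grip of the indicator's arm: an upright knob 22 mm across, 30 mm tall, on the arm's top face (arm 16 mm wide), 70 mm from the plunger towards the column. The dial's rim is 25 mm from the knob, the column's sleeve 17 mm from it on the other side; left and right of it (the stand's y) is free.
- gauge_arm (a joint): How far the indicator's arm has been slid down its column, in m: 0 at the top, at most 0.055. It is held by friction and stays where it is left; about 6 N moves it down and 12 N up.
- needle (a joint): Dial reading: angle of the red needle, rad, clockwise from above; one turn (6.28) is 10 mm of plunger travel. 0 (thick mark, at the stand's +x) with the plunger free; grows as the plunger is pushed up, by lowering the arm or by the shaft's surface rising under it. Full travel 13 mm (8.17 rad). The white dial, 68 mm across, faces up; long marks 1 mm apart.
- plunger_tip (a point): Lowest point of the indicator's plunger, a steel ball end 8 mm across below the dial, above the middle of the shaft. The plunger is sprung (1 to 2.6 N). With the plunger free the dial's face lies 67 mm above this point.
- shaft: Loose steel shaft, 12 mm across, 282 mm long, 0.5 kg with impeller, lying in the V-blocks. Origin on its axis midway between them, 75 mm high; y along it to the impeller. Between the V-blocks it is bent by a few mm, to a side that differs each time and is not told by this pose, so its top under the plunger rises and falls as it turns. Friction keeps it where it is left.
- impeller: Impeller fast on the shaft, 122 mm from the shaft's origin, outside the V-blocks. Origin on the axis, mid-hub (hub 19 mm across, 28 long); y along the axis. 3 flat radial blades 3 mm thick, 22 wide along y, ends 45 mm from the axis: one along its own z, the others 120 deg from it about y. About 1 N square to a blade turns the shaft; blades pressed down on the stand's +x side turn it positively about y.
- mug: Steel mug, 72 mm across, 80 mm high, standing near by; leave it alone. Origin at the centre of its underside.
- flask_a: Empty flat glass flask with a white plug, 46 x 68 mm, 156 mm high, standing near by; leave it alone. Origin at the centre of its underside.
- flask_b: Another such flask, 46 x 68 mm, 156 mm high; leave it alone. Origin at the centre of its underside.

How it is judged:
On the way:
1. the indicator has been lowered onto the shaft, its plunger pressed in by 3.5 to 6.5 mm (value of joint needle between 2.2 and 4.1 rad), for 0.3 s.
At the end, for the whole second after the job is handed in: the shaft rests in the V-blocks with its high spot under the plunger to about 25 degrees (tip over 82.7 mm above the bench, 83.0 mm being the most: reading within 0.3 mm of the greatest), the plunger still riding on it, pressed in 2 mm or more and not to its end (z of plunger_tip in the frame of stand above 0.0827 m and value of joint needle between 1.2 and 8 rad and angular speed of shaft below 0.05 rad/s and linear speed of shaft below 0.01 m/s and distance between shaft and plunger_tip below 0.02 m); the robot touches nothing.
It fails at once if the plunger is driven to the end of its travel (value of joint needle above 8 rad).
It fails at once if the robot presses on the shaft or its impeller with over 18 N (contact force between any of the fingers, the arm and shaft above 18 N).
It fails at once if the shaft is lifted or thrown out of the V-blocks, or shifted by over 15 mm along them (z of shaft in the frame of stand above 0.082 m or z of shaft in the frame of stand below 0.068 m or y of shaft in the frame of stand above 0.015 m or y of shaft in the frame of stand below -0.015 m or angle between the y axis of shaft and the y axis of stand, either way round above 0.08 rad).
It fails at once if the mug or a flask is moved by over 30 mm or tipped (distance of any of mug, flask_a, flask_b from where it was at the start of the episode above 0.03 m or angle between any of mug, flask_a, flask_b's own z axis and vertical above 0.35 rad).
It also fails if it takes over 72 s, if anything falls off the work surface, if the arm or the gripper's body presses on something with over 40 N, if the wrist force passes 120 N, or if a joint passes its speed limit or range.

### The arm

A 6-joint arm with a two-finger parallel gripper is mounted at the origin on the work surface. World frame = base frame: x ahead of the robot, y to its left, z up, the work surface at z = 0. Lengths are in m, angles in rad, forces in N, time in s.
With the tool pointing down it reaches from about 0.425 to 1.125 m from the base axis. Payload 14.9 kg.
Tool frame: the origin (TCP) lies midway between the tips of the shut fingers; the grasp point (between the pads) lies grasp_offset behind it (grasp_offset is the distance from the TCP to the grasp point, in m); z points along the fingers, y is the line along which they close (so a half turn about z gives the same grasp; the last joint's range is limited). The gripper opens to 91 mm and grips with 3 to 60 N. Pads are 32 mm wide; open, the fingers measure 118 mm over their backs; the gripper's body (76 mm by 178 mm) begins 60 mm behind the grasp point.
Start: joints at [1.084, 0.379, 1.734, -0, 1.028, -0.033], TCP at [0.307, 0.629, 0.214] pointing down, gripper open.
Joint ranges: [-2.77, 2.77], [-0.74, 2.19], [0, 2.66], [-1.06, 4.2], [0.31, 2.87], [-3.08, 3.08]. Speed limits (rad/s): [1.89, 1.89, 2.39, 3.14, 3.14, 3.14].

### API

Orientations are given as a 3x3 rotation matrix whose columns are the frame's x, y, z axes.
In Python, from rig import * gives the robot as it stands.
- The arm moves only by the tool step_arm, never from a script. Its argument "commands" is a list of rows, each an object with "offset": the shift along the tool's x, y, z in units of 1000 mm (1.0 is 1000 mm), a list of three; "angular": the turn, a rotation vector about the tool's x, y, z in units of pi/2 rad (1.0 is pi/2 rad), a list of three; "fingers": the finger opening in mm, from 0 to 91.2. A call has 1 to 12 rows; each row shifts and turns the commanded pose from where the row before left it, along the tool's axes as they then stand; what a row does not reach is not made up. A row lasts 1/8 s, in which the tool goes at most 62.5 mm and 10.7 degrees, less where a joint would pass 70% of its speed; a pose out of reach is approached as far as the arm can. A call with a number of a shift or a turn outside -1 to 1 is refused whole. A call with a gripper value outside its range is refused whole. The fingers move at their own pace and stop on an object; the grip force is fixed at half the most. Time passes only in rows, so rows that do not move let the fingers close. It gives the time, the measured TCP pose, the force, the opening and the grip force at its end, in the units of the state.
- state(): the state, without advancing time (a new reading comes with each control period).
- capture(name): name is "scene" or "top"; returns a dict with "image" (480x640x3 uint8, blue, green, red), "fx", "fy", "cx", "cy" (pixels), "view" (4x4, takes a point from world to camera coordinates). Camera axes: x right, y up, looking along -z (the intrinsics and any distortion apply to the point x, -y, -z); pixel columns grow to the right and rows downward; lengths in m; the calibration is good to about 2 mm. A picture is of the moment at which its call begins. There is no depth.
- finish_job(): hands the job in; it is judged then, once.
The state is a dict: "time_s": time; "joints": joint angles; "dq": joint speeds; "effort": joint torques, N m; "position": TCP position; "eef_rot": TCP orientation; "force": force on the tool from outside, world axes, zero at the start; "wrist_torque": the same for the moment, N m; "width": finger opening in m; "grasp_force": force on a finger pad.
Only numpy, scipy, OpenCV 4.12 (cv2) and the standard library are available. Lean on these libraries where they do the work, as an engineer would, in place of code of your own. Each camera call takes 0.05 s, during which the arm holds its last target. There are 200 camera calls.

## Working session

There is one attempt and no reset: what is moved stays moved. The work goes in short steps, Python scripts to look and compute and a tool call to move; the robot and the scene stay as the last step left them, time stands still between calls to the robot, and variables do not carry over. Pictures are saved under pics/ and viewed, at most 10 in all, crops included, and the job is handed in when it is done.

Besides the shell and the picture viewer there is one more tool, called after "Call:" as name(argument=value, ...) on one line, values as JSON. step_arm: Moves the arm, as the interface text tells. Its arguments: {"type":"object","properties":{"commands":{"type":"array","items":{"type":"object","properties":{"offset":{"type":"array","items":{"type":"number"}},"angular":{"type":"array","items":{"type":"number"}},"fingers":{"type":"number"}}}}},"required":["commands"]}

```bash
mkdir -p pics; ls; python3 - <<'E'
from rig import *
import cv2
s=state();print({k:s[k] for k in ['time_s','position','eef_rot','force','width']})
for n in ['scene','top']:
    c=capture(n);cv2.imwrite(f'pics/{n}0.png',c['image']);print(n,[c[k] for k in ['fx','fy','cx','cy']],c['view'],[k for k in c])
E
```

```text
pics
{'time_s': 0.0, 'position': array([0.30670501, 0.62880422, 0.21329886]), 'eef_rot': array([[-8.98785274e-01,  4.38388850e-01, -4.98018822e-04],
       [ 4.38389131e-01,  8.98784774e-01, -9.48777571e-04],
       [ 3.16782262e-05, -1.07107335e-03, -9.99999426e-01]]), 'force': array([0.60678076, 0.32187171, 0.26941393]), 'width': 0.09125270506388684}
scene [452.5789226297093, 452.5789226297093, 319.0502779511916, 236.77963722479606] [[-0.89626921  0.44350749  0.00161663  0.55173817]
 [-0.2755539  -0.5597063   0.78153624  0.04452426]
 [ 0.34752202  0.7000214   0.62385774 -1.47530625]
 [ 0.          0.          0.          1.        ]] ['image', 'fx', 'fy', 'cx', 'cy', 'view']
top [581.0419749978832, 581.0419749978832, 314.9479835336027, 232.18512003452315] [[ 0.0015872  -0.99997053  0.00751118 -0.00337791]
 [ 0.98628833  0.00280492  0.16500748 -0.61615223]
 [-0.16502369  0.00714629  0.98626371 -1.52944893]
 [ 0.          0.          0.          1.        ]] ['image', 'fx', 'fy', 'cx', 'cy', 'view']
```

View pics/top0.png

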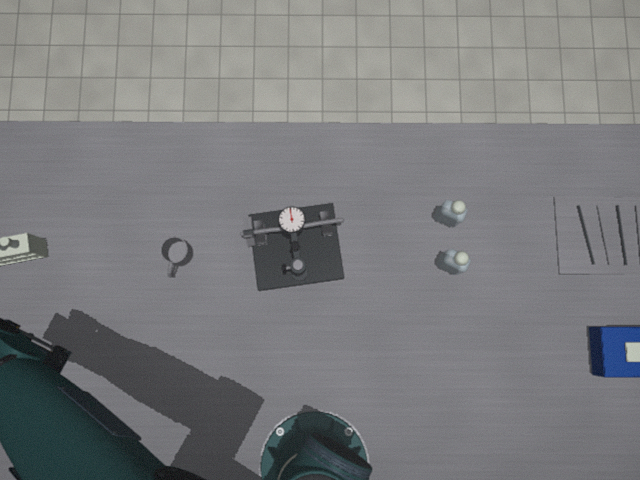

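View pics/scene0.png

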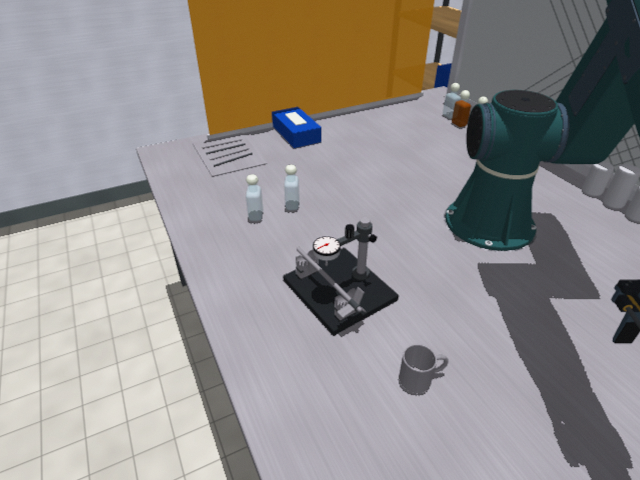

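```bash
python3 - <<'E'
import cv2,numpy as np
a=cv2.imread('pics/top0.png')[190:300,225:365];b=cv2.imread('pics/scene0.png')[215:350,270:410]
cv2.imwrite('pics/c1.png',cv2.resize(a,(700,550),interpolation=cv2.INTER_CUBIC))
cv2.imwrite('pics/c2.png',cv2.resize(b,(616,594),interpolation=cv2.INTER_CUBIC))
E
```

```text
(no output)
```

View pics/c1.png

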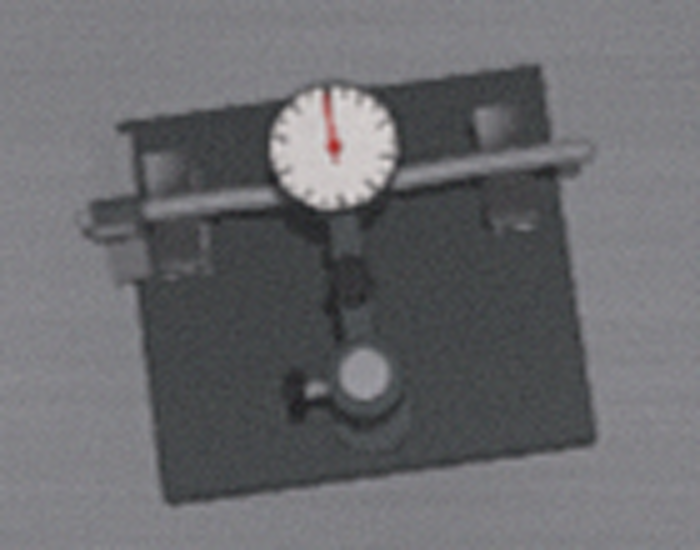

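View pics/c2.png

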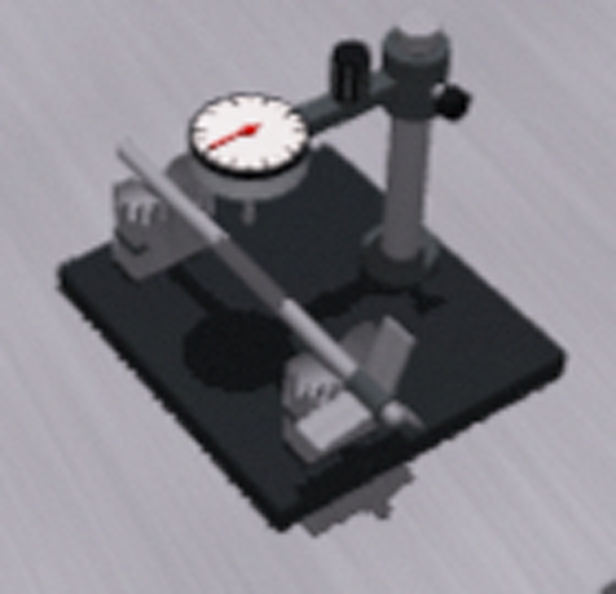

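```bash
cat > h.py <<'E'
import numpy as np
from rig import *
K={'scene':(452.579,319.05,236.78,np.array([[-0.89626921,0.44350749,0.00161663,0.55173817],[-0.2755539,-0.5597063,0.78153624,0.04452426],[0.34752202,0.7000214,0.62385774,-1.47530625]])),
'top':(581.042,314.948,232.185,np.array([[0.0015872,-0.99997053,0.00751118,-0.00337791],[0.98628833,0.00280492,0.16500748,-0.61615223],[-0.16502369,0.00714629,0.98626371,-1.52944893]]))}
def proj(n,P):
    f,cx,cy,V=K[n]; p=V[:,:3]@np.asarray(P)+V[:,3]
    return np.array([cx+f*p[0]/-p[2],cy-f*p[1]/-p[2]])
def W(q,P):
    c,s=np.cos(q[2]),np.sin(q[2]); return np.array([q[0]+c*P[0]-s*P[1],q[1]+s*P[0]+c*P[1],P[2]])
E
python3 - <<'E'
from h import *
from scipy.optimize import least_squares
T=lambda u,v:np.array([225+u/5,190+v/5])-.4
S=lambda u,v:np.array([270+u/4.4,215+v/4.4])-.4
def pts(q):
    xa,h,hk=q[3:6]; y=q[6]
    return [('top',T(540,66),(xa,-.12,.02)),('top',T(597,440),(xa-.215,-.12,.02)),('top',T(168,502),(xa-.215,.12,.02)),('top',T(133,125),(xa,.12,.02)),
    ('scene',S(62,275),(xa,-.12,.02)),('scene',S(280,515),(xa,.12,.02)),('scene',S(563,355),(xa-.215,.12,.02)),
    ('top',T(333,148),(0,0,h)),('scene',S(249,134),(0,0,h)),('top',T(352,277),(-.07,0,hk)),('scene',S(351,48),(-.07,0,hk)),
    ('top',T(363,373),(-.118,0,.206)),('scene',S(415,35),(-.118,0,.206)),
    ('top',T(590,152),(0,y,.075)),('top',T(85,222),(0,y+.282,.075)),('scene',S(125,147),(0,y,.075)),('scene',S(405,420),(0,y+.282,.075))]
r=lambda q:np.concatenate([proj(n,W(q,P))-p for n,p,P in pts(q)])
o=least_squares(r,[.65,0.05,.1,.05,.16,.19,-.14],loss='soft_l1');print(o.x.round(4));print(r(o.x).reshape(-1,2).round(1))
q=o.x
for a in range(-40,1,10):
    print(a,[[((proj('scene',W(q,(.045*np.cos(np.radians(a+k)),yy,.075+.045*np.sin(np.radians(a+k)))))-[270,215])*4.4).round(0).tolist() for yy in(.111,.133)] for k in(0,120,240)])
E
```

```text
[ 0.6263  0.0586  0.1466  0.0634  0.1803  0.2099 -0.1378]
[[-0.3 -0.6]
 [ 0.1  0.6]
 [-1.1  0.8]
 [-4.  -0.3]
 [-2.2 -2. ]
 [-0.7 -0.4]
 [ 0.8 -0.5]
 [-0.1  0.4]
 [-0.3 -0.1]
 [-0.3  0.3]
 [-0.2 -0.1]
 [ 0.3  0.7]
 [ 0.2 -2.4]
 [ 0.6 -0.3]
 [-2.6  0.5]
 [-1.3  0.1]
 [-1.1  0.8]]
-40 [[[309.0, 447.0], [333.0, 472.0]], [[353.0, 333.0], [378.0, 358.0]], [[418.0, 372.0], [443.0, 396.0]]]
-30 [[[303.0, 442.0], [327.0, 468.0]], [[364.0, 327.0], [390.0, 351.0]], [[413.0, 383.0], [438.0, 407.0]]]
-20 [[[298.0, 436.0], [322.0, 462.0]], [[376.0, 322.0], [401.0, 346.0]], [[406.0, 394.0], [431.0, 418.0]]]
-10 [[[295.0, 429.0], [320.0, 454.0]], [[386.0, 319.0], [412.0, 343.0]], [[398.0, 405.0], [422.0, 429.0]]]
0 [[[295.0, 419.0], [319.0, 445.0]], [[396.0, 318.0], [422.0, 342.0]], [[388.0, 415.0], [413.0, 439.0]]]
```

Call:
step_arm(commands=[{"offset":[-0.04,-0.0345,-0.005],"angular":[0,0,0],"fingers":0},{"offset":[-0.04,-0.0345,-0.005],"angular":[0,0,0],"fingers":0},{"offset":[-0.04,-0.0345,-0.005],"angular":[0,0,0],"fingers":0},{"offset":[-0.04,-0.0345,-0.005],"angular":[0,0,0],"fingers":0},{"offset":[-0.04,-0.0345,-0.005],"angular":[0,0,0],"fingers":0},{"offset":[-0.04,-0.0345,-0.005],"angular":[0,0,0],"fingers":0},{"offset":[-0.04,-0.0345,-0.005],"angular":[0,0,0],"fingers":0},{"offset":[-0.04,-0.0345,-0.005],"angular":[0,0,0],"fingers":0},{"offset":[-0.04,-0.0345,-0.005],"angular":[0,0,0],"fingers":0},{"offset":[-0.04,-0.0345,-0.005],"angular":[0,0,0],"fingers":0},{"offset":[-0.04,-0.0345,-0.005],"angular":[0,0,0],"fingers":0},{"offset":[-0.04,-0.0345,-0.005],"angular":[0,0,0],"fingers":0}])

```text
time_s: 1.6
position: [0.5571, 0.0449, 0.274]
eef_rot: [[-0.899, 0.439, -0.0], [0.439, 0.899, 0.0], [0.0, -0.0, -1.0]]
force: [0.7, 1.3, 0.3]
width: 0.0005
grasp_force: 0.0
```

Call:
step_arm(commands=[{"offset":[0,0,0],"angular":[0,0,0.103],"fingers":0},{"offset":[0,0,0],"angular":[0,0,0.103],"fingers":0},{"offset":[0,0,0],"angular":[0,0,0.103],"fingers":0},{"offset":[0,0,0],"angular":[0,0,0.103],"fingers":0},{"offset":[0,0,0],"angular":[0,0,0.103],"fingers":0},{"offset":[0,0,0],"angular":[0,0,0.103],"fingers":0},{"offset":[0,0,0],"angular":[0,0,0],"fingers":0}])

```text
time_s: 2.48
position: [0.5566, 0.0466, 0.2737]
eef_rot: [[-0.147, 0.989, -0.0], [0.989, 0.147, -0.0], [0.0, -0.0, -1.0]]
force: [0.2, -0.1, -0.0]
width: 0.0003
grasp_force: 0.0
```

```bash
cat >> h.py <<'E'
Q=np.array([.6263,.0586,.1466])
def goal(P,n=1):
    "shift in tool axes from measured TCP to stand point P, yaw error (units)"
    s=state();R=s['eef_rot'];d=R.T@(W(Q,P)-s['position'])
    Y=np.array([np.cos(Q[2]),np.sin(Q[2]),0]);t=R.T@Y
    c,si=np.cos(Q[2]),np.sin(Q[2]);e=s['position']-[Q[0],Q[1],0]
    print('t',round(s['time_s'],2),'F',s['force'].round(1),'w',round(s['width'],4),'TCP in stand',np.round([c*e[0]+si*e[1],-si*e[0]+c*e[1],e[2]],4),'shift',d.round(4),'yaw',(np.arctan2(-t[0],t[1])/(np.pi/2)).round(3),'tilt',R[:,2].round(3),'j',s['joints'].round(2))
E
python3 -c "
from h import *
goal((-.07,0,.225));print(grasp_offset) if 'grasp_offset' in globals() else 0"
```

```text
t 2.48 F [ 0.2 -0.1 -0. ] w 0.0003 TCP in stand [-0.0707 -0.0017  0.2737] shift [0.0017 0.0007 0.0487] yaw 0.0 tilt [-0. -0. -1.] j [ 0.04  0.09  1.98 -0.    1.07 -0.11]
0.0188
```

Call:
step_arm(commands=[{"offset":[0.002,0.001,0.014],"angular":[0,0,0],"fingers":0},{"offset":[0,0,0.018],"angular":[0,0,0],"fingers":0},{"offset":[0,0,0.016],"angular":[0,0,0],"fingers":0},{"offset":[0,0,0.006],"angular":[0,0,0],"fingers":0},{"offset":[0,0,0.003],"angular":[0,0,0],"fingers":0},{"offset":[0,0,0.003],"angular":[0,0,0],"fingers":0},{"offset":[0,0,0.003],"angular":[0,0,0],"fingers":0}])

```text
time_s: 3.35
position: [0.5577, 0.0488, 0.2112]
eef_rot: [[-0.146, 0.989, 0.001], [0.989, 0.146, 0.0], [-0.0, 0.001, -1.0]]
force: [-0.2, 0.0, -0.4]
width: 0.0003
grasp_force: 0.0
```

```bash
python3 - <<'E'
from h import *
import cv2
goal((-.07,0,.2))
for n,(y,x,h,w,f) in {'top':(190,240,90,90,5),'scene':(205,270,120,120,5)}.items():
    im=capture(n)['image'][y:y+h,x:x+w];cv2.imwrite(f'pics/k_{n}.png',cv2.resize(im,None,fx=f,fy=f,interpolation=cv2.INTER_CUBIC))
a=cv2.imread('pics/k_scene.png');b=cv2.resize(cv2.imread('pics/k_top.png'),(200,200));a[:200,400:]=b[:,:];cv2.imwrite('pics/k.png',a)
E
```

```text
t 3.35 F [-0.2  0.  -0.4] w 0.0003 TCP in stand [-0.0693  0.0003  0.2112] shift [-0.0003 -0.0007  0.0112] yaw -0.0 tilt [ 0.001  0.    -1.   ] j [ 0.05  0.16  2.02 -0.    0.96 -0.1 ]
```

View pics/k.png

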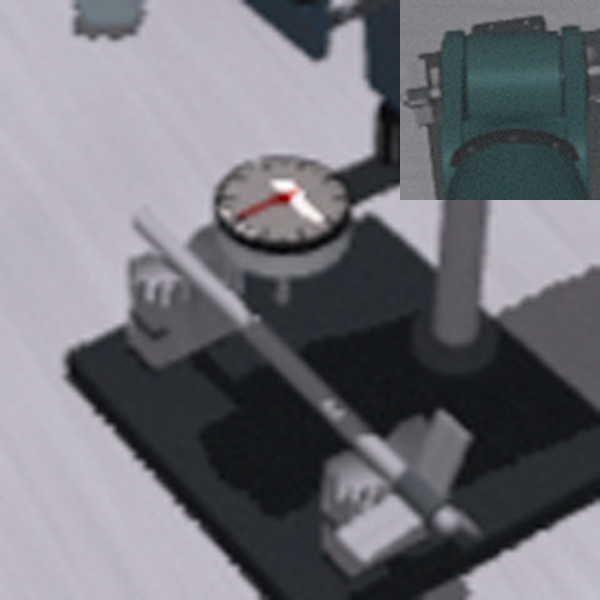

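Call:
step_arm(commands=[{"offset":[0,0,0.003],"angular":[0,0,0],"fingers":0},{"offset":[0,0,0.003],"angular":[0,0,0],"fingers":0},{"offset":[0,0,0.003],"angular":[0,0,0],"fingers":0},{"offset":[0,0,0.003],"angular":[0,0,0],"fingers":0},{"offset":[0,0,0.003],"angular":[0,0,0],"fingers":0},{"offset":[0,0,0.003],"angular":[0,0,0],"fingers":0},{"offset":[0,0,0.003],"angular":[0,0,0],"fingers":0},{"offset":[0,0,0.003],"angular":[0,0,0],"fingers":0},{"offset":[0,0,0],"angular":[0,0,0],"fingers":0}])

```text
time_s: 4.58
position: [0.5572, 0.0487, 0.1865]
eef_rot: [[-0.146, 0.989, -0.001], [0.989, 0.146, -0.0], [0.0, -0.001, -1.0]]
force: [-0.1, 0.5, -0.4]
width: 0.0005
grasp_force: 0.2
```

```bash
cat >> h.py <<'E'
def ray(n,u,v,z):
    f,cx,cy,V=K[n];R=V[:,:3];C=-R.T@V[:,3];d=R.T@np.array([(u-cx)/f,-(v-cy)/f,-1]);return C+d*(z-C[2])/d[2]
def needle(n,h,im=None,save=None):
    import cv2
    im=capture(n)['image'] if im is None else im
    if save: cv2.imwrite('pics/'+save,im)
    b=im.astype(int);m=(b[:,:,2]>90)&(b[:,:,2]>b[:,:,1]*1.4)&(b[:,:,2]>b[:,:,0]*1.4)
    c=W(Q,(0,0,h));C=np.cos(Q[2]);S=np.sin(Q[2]);A=[]
    for v,u in zip(*np.nonzero(m)):
        p=ray(n,u,v,h)-c
        x,y=C*p[0]+S*p[1],-S*p[0]+C*p[1]
        if np.hypot(x,y)<.04: A.append((x,y,b[v,u,2]-b[v,u,1]))
    A=np.array(A)
    if len(A)<4: print(n,'needle unseen',len(A));return
    f=A[np.hypot(A[:,0],A[:,1])>.009];v=(f[:,:2]*f[:,2:]).sum(0)
    a=np.arctan2(-v[1],v[0])%(2*np.pi);print(n,'needle',round(a,3),'rad, mm',round(a*10/2/np.pi,2),'n',len(A),'far',len(f),'r',np.hypot(*A[:,:2].T).max().round(3));return a
E
python3 - <<'E'
from h import *
import cv2
needle('scene',.1803,cv2.imread('pics/scene0.png'));needle('top',.1803,cv2.imread('pics/top0.png'))
goal((-.07,0,.185));needle('scene',state()['position'][2]-.0296,save='d1.png')
E
```

```text
scene needle 0.22 rad, mm 0.35 n 19 far 8 r 0.022
top needle 0.026 rad, mm 0.04 n 14 far 7 r 0.027
t 4.58 F [-0.1  0.5 -0.4] w 0.0005 TCP in stand [-0.0698  0.0003  0.1865] shift [-0.0003 -0.0002  0.0015] yaw -0.0 tilt [-0.001 -0.    -1.   ] j [ 0.05  0.2   2.03 -0.    0.91 -0.1 ]
scene needle 0.887 rad, mm 1.41 n 23 far 14 r 0.023
```

```bash
python3 -c "
import cv2
a=cv2.imread('pics/d1.png')[205:325,270:390];cv2.imwrite('pics/d1c.png',cv2.resize(a,None,fx=5,fy=5,interpolation=cv2.INTER_CUBIC))"
```

```text
(no output)
```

View pics/d1c.png

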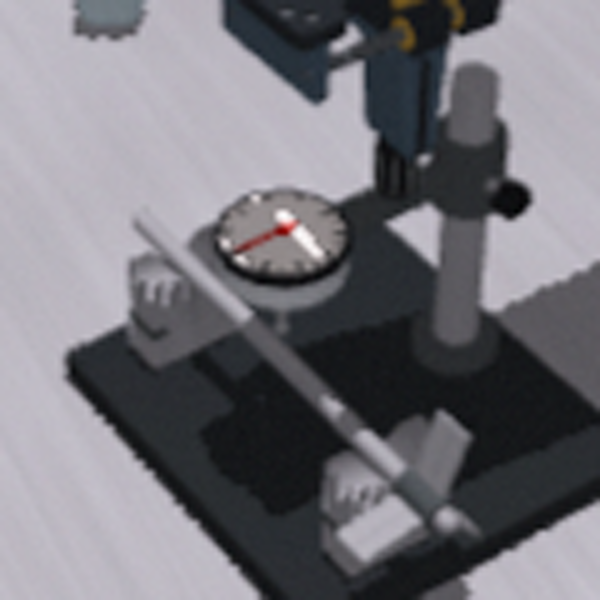

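```bash
python3 - <<'E'
s=open('h.py').read()
s=s.replace("f=A[np.hypot(A[:,0],A[:,1])>.009];v=(f[:,:2]*f[:,2:]).sum(0)",
"""f=A;w=A[:,2];g=A[:,:2]-(A[:,:2]*w[:,None]).sum(0)/w.sum();v=np.linalg.eigh((g*w[:,None]).T@g)[1][:,1];v=v*np.sign(A[:,:2].mean(0)@v)""")
open('h.py','w').write(s)
E
python3 - <<'E'
from h import *
import cv2
needle('scene',.1803,cv2.imread('pics/scene0.png'));needle('top',.1803,cv2.imread('pics/top0.png'))
im=cv2.imread('pics/d1.png')
for h in(.154,.157,.16):needle('scene',h,im);print(h,(proj('scene',W(Q,(0,0,h)))-[270,205])*5)
E
```

```text
scene needle 0.004 rad, mm 0.01 n 19 far 19 r 0.022
top needle 6.255 rad, mm 9.96 n 14 far 14 r 0.027
scene needle 0.005 rad, mm 0.01 n 23 far 23 r 0.022
0.154 [278.86000755 240.68182222]
scene needle 0.005 rad, mm 0.01 n 23 far 23 r 0.023
0.157 [278.92604786 236.07593518]
scene needle 0.005 rad, mm 0.01 n 23 far 23 r 0.024
0.16 [278.9923095  231.45461093]
```

Call:
step_arm(commands=[{"offset":[0,0,0.002],"angular":[0,0,0],"fingers":0},{"offset":[0,0,0.002],"angular":[0,0,0],"fingers":0},{"offset":[0,0,0],"angular":[0,0,0],"fingers":0}])

```text
time_s: 5.0
position: [0.5574, 0.0488, 0.1826]
eef_rot: [[-0.146, 0.989, -0.0], [0.989, 0.146, -0.0], [0.0, -0.0, -1.0]]
force: [0.3, -0.5, -0.6]
width: 0.0001
grasp_force: 0.0
```

```bash
python3 - <<'E'
from h import *
goal((-.07,0,.185));needle('scene',state()['position'][2]-.0285,save='d2.png')
E
```

```text
t 5.0 F [ 0.3 -0.5 -0.6] w 0.0001 TCP in stand [-0.0696  0.0003  0.1826] shift [-0.0003 -0.0004 -0.0024] yaw -0.0 tilt [-0. -0. -1.] j [ 0.05  0.2   2.04 -0.    0.9  -0.1 ]
scene needle 6.279 rad, mm 9.99 n 21 far 21 r 0.023
```

Call:
step_arm(commands=[{"offset":[0,0,0.002],"angular":[0,0,0],"fingers":0},{"offset":[0,0,0.002],"angular":[0,0,0],"fingers":0},{"offset":[0,0,0.002],"angular":[0,0,0],"fingers":0},{"offset":[0,0,0.001],"angular":[0,0,0],"fingers":0},{"offset":[0,0,0],"angular":[0,0,0],"fingers":0}])

```text
time_s: 5.68
position: [0.5576, 0.0488, 0.1758]
eef_rot: [[-0.146, 0.989, 0.0], [0.989, 0.146, -0.0], [-0.0, 0.0, -1.0]]
force: [0.3, -1.1, 1.0]
width: 0.0009
grasp_force: 0.4
```

```bash
python3 - <<'E'
from h import *
goal((-.07,0,.185));needle('scene',state()['position'][2]-.0275,save='d3.png')
E
```

```text
t 5.67 F [ 0.3 -1.1  1. ] w 0.0009 TCP in stand [-0.0694  0.0003  0.1758] shift [-0.0003 -0.0006 -0.0092] yaw -0.0 tilt [ 0. -0. -1.] j [ 0.05  0.21  2.04 -0.    0.89 -0.1 ]
scene needle 0.023 rad, mm 0.04 n 20 far 20 r 0.021
```

Call:
step_arm(commands=[{"offset":[0,0,0.0015],"angular":[0,0,0],"fingers":0},{"offset":[0,0,0.0015],"angular":[0,0,0],"fingers":0},{"offset":[0,0,0],"angular":[0,0,0],"fingers":0}])

```text
time_s: 6.1
position: [0.5575, 0.0488, 0.1728]
eef_rot: [[-0.146, 0.989, 0.0], [0.989, 0.146, -0.0], [-0.0, 0.0, -1.0]]
force: [0.7, 0.9, 1.1]
width: 0.0002
grasp_force: 0.8
```

```bash
python3 - <<'E'
from h import *
goal((-.07,0,.185));needle('scene',state()['position'][2]-.0275,save='d4.png')
E
```

```text
t 6.1 F [0.7 0.9 1.1] w 0.0002 TCP in stand [-0.0695  0.0003  0.1728] shift [-0.0003 -0.0005 -0.0122] yaw -0.0 tilt [ 0. -0. -1.] j [ 0.05  0.22  2.04 -0.    0.88 -0.1 ]
scene needle 0.085 rad, mm 0.14 n 21 far 21 r 0.023
```

Call:
step_arm(commands=[{"offset":[0,0,0.0015],"angular":[0,0,0],"fingers":0},{"offset":[0,0,0.0015],"angular":[0,0,0],"fingers":0},{"offset":[0,0,0.001],"angular":[0,0,0],"fingers":0},{"offset":[0,0,0],"angular":[0,0,0],"fingers":0}])

```text
time_s: 6.65
position: [0.5575, 0.0488, 0.1689]
eef_rot: [[-0.146, 0.989, 0.0], [0.989, 0.146, 0.0], [-0.0, 0.0, -1.0]]
force: [0.4, -0.2, 3.3]
width: 0.0004
grasp_force: 1.9
```

```bash
python3 - <<'E'
from h import *
goal((-.07,0,.185));needle('scene',state()['position'][2]-.0275,save='d5.png')
E
```

```text
t 6.65 F [ 0.4 -0.2  3.3] w 0.0004 TCP in stand [-0.0695  0.0003  0.1689] shift [-0.0003 -0.0005 -0.0161] yaw -0.0 tilt [ 0.  0. -1.] j [ 0.05  0.22  2.04  0.    0.88 -0.1 ]
scene needle 2.448 rad, mm 3.9 n 19 far 19 r 0.032
```

Call:
step_arm(commands=[{"offset":[0,0,0.001],"angular":[0,0,0],"fingers":0},{"offset":[0,0,0],"angular":[0,0,0],"fingers":0},{"offset":[0,0,0],"angular":[0,0,0],"fingers":0},{"offset":[0,0,0],"angular":[0,0,0],"fingers":0},{"offset":[0,0,-0.01],"angular":[0,0,0],"fingers":0},{"offset":[0,0,-0.03],"angular":[0,0,0],"fingers":0},{"offset":[0,0,-0.03],"angular":[0,0,0],"fingers":0},{"offset":[0.04,0,-0.03],"angular":[0,0,0],"fingers":0},{"offset":[0.05,0,0],"angular":[0,0,0],"fingers":0},{"offset":[0.05,0,0],"angular":[0,0,0],"fingers":0},{"offset":[0.05,0,0],"angular":[0,0,0],"fingers":0},{"offset":[0,0,0],"angular":[0,0,0],"fingers":0}])

```text
time_s: 8.2
position: [0.5291, 0.2392, 0.2683]
eef_rot: [[-0.149, 0.989, 0.0], [0.989, 0.149, 0.0], [0.0, 0.0, -1.0]]
force: [-0.0, 0.4, -0.7]
width: 0.0004
grasp_force: 0.0
```

```bash
python3 - <<'E'
from h import *
import cv2
goal((0.035,.128,.15));needle('scene',.1404,save='e1.png');needle('top',.1404,save='e1t.png')
a=cv2.imread('pics/e1.png')[205:325,270:390];b=cv2.imread('pics/e1t.png')[195:295,235:345]
r=lambda i,f:cv2.resize(i,(400,400),interpolation=cv2.INTER_CUBIC)
cv2.imwrite('pics/e1c.png',np.hstack([r(a,0),r(b,0)]))
E
```

```text
t 8.2 F [-0.   0.4 -0.7] w 0.0004 TCP in stand [-0.0697  0.1928  0.2683] shift [-0.0651  0.1046  0.1183] yaw 0.002 tilt [ 0.  0. -1.] j [0.38 0.13 1.94 0.   1.07 0.23]
scene needle 3.025 rad, mm 4.82 n 18 far 18 r 0.032
top needle 3.039 rad, mm 4.84 n 12 far 12 r 0.023
```

View pics/e1c.png

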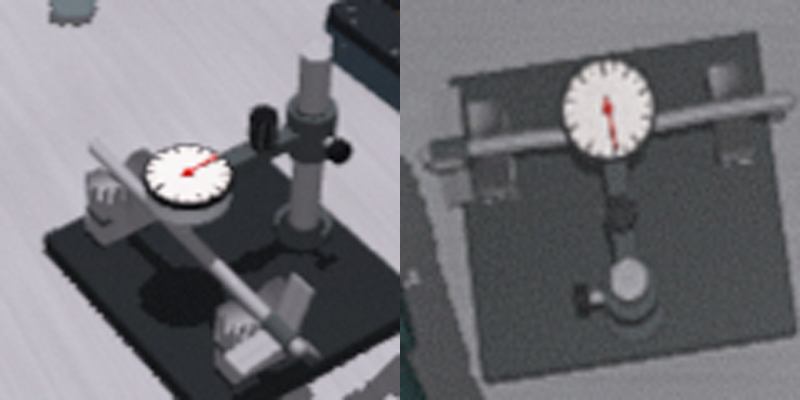

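Call:
step_arm(commands=[{"offset":[-0.016,0.023,0.015],"angular":[0,0,-0.001],"fingers":91},{"offset":[-0.016,0.023,0.015],"angular":[0,0,-0.001],"fingers":91},{"offset":[-0.016,0.023,0.015],"angular":[0,0,0],"fingers":91},{"offset":[-0.015,0.022,0.01],"angular":[0,0,0],"fingers":91},{"offset":[0,0,0],"angular":[0,0,0],"fingers":91},{"offset":[0,0,0],"angular":[0,0,0],"fingers":91},{"offset":[0,0,0],"angular":[0,0,0],"fingers":91}])

```text
time_s: 9.18
position: [0.6287, 0.1878, 0.2135]
eef_rot: [[-0.149, 0.989, 0.0], [0.989, 0.149, 0.0], [0.0, 0.0, -1.0]]
force: [-0.1, 0.4, 0.4]
width: 0.0676
grasp_force: 0.0
```

```bash
python3 - <<'E'
from h import *
goal((0.0216,.130,.097));needle('scene',.1404)
E
```

```text
t 9.18 F [-0.1  0.4  0.4] w 0.0676 TCP in stand [0.0213 0.1275 0.2135] shift [0.0025 0.0003 0.1165] yaw 0.002 tilt [ 0.  0. -1.] j [0.25 0.31 1.83 0.   1.   0.11]
scene needle 2.843 rad, mm 4.52 n 5 far 5 r 0.005
```

Call:
step_arm(commands=[{"offset":[0.003,0,0],"angular":[0,0,-0.002],"fingers":91},{"offset":[0,0,0.015],"angular":[0,0,0],"fingers":91},{"offset":[0,0,0.015],"angular":[0,0,0],"fingers":91},{"offset":[0,0,0.02],"angular":[0,0,0],"fingers":91},{"offset":[0,0,0.02],"angular":[0,0,0],"fingers":91},{"offset":[0,0,0.016],"angular":[0,0,0],"fingers":91},{"offset":[0,0,0.016],"angular":[0,0,0],"fingers":91},{"offset":[0,0,0.014],"angular":[0,0,0],"fingers":91},{"offset":[0,0,0],"angular":[0,0,0],"fingers":91}])

```text
time_s: 10.35
position: [0.6281, 0.1907, 0.0958]
eef_rot: [[-0.152, 0.988, -0.002], [0.988, 0.152, -0.0], [-0.0, -0.002, -1.0]]
force: [-0.2, 0.3, 0.3]
width: 0.0907
grasp_force: 0.0
```

```bash
python3 - <<'E'
from h import *
import cv2
goal((0.0216,.130,.097));needle('scene',.1404,save='f1.png');needle('top',.1404)
a=cv2.imread('pics/f1.png')[205:325,270:390];cv2.imwrite('pics/f1c.png',cv2.resize(a,None,fx=5,fy=5,interpolation=cv2.INTER_CUBIC))
E
```

```text
t 10.35 F [-0.2  0.3  0.3] w 0.0907 TCP in stand [0.0211 0.1304 0.0958] shift [-0.0004  0.0005 -0.0012] yaw 0.004 tilt [-0.002 -0.    -1.   ] j [ 0.26  0.47  1.87 -0.    0.81  0.11]
scene needle 3.025 rad, mm 4.81 n 18 far 18 r 0.032
top needle 3.042 rad, mm 4.84 n 11 far 11 r 0.023
```

View pics/f1c.png

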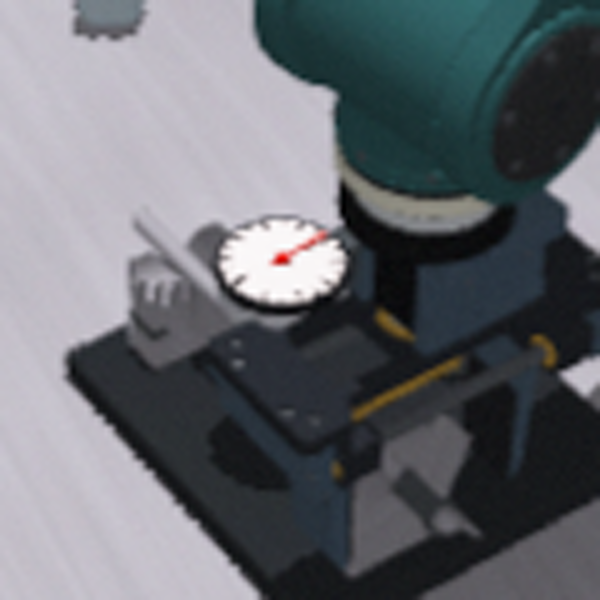

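Call:
step_arm(commands=[{"offset":[0,0.003,0],"angular":[0,0,0],"fingers":91},{"offset":[0,0.003,0],"angular":[0,0,0],"fingers":91},{"offset":[0,0.003,0],"angular":[0,0,0],"fingers":91},{"offset":[0,0.003,0],"angular":[0,0,0],"fingers":91},{"offset":[0,0.003,0],"angular":[0,0,0],"fingers":91},{"offset":[0,0.003,0],"angular":[0,0,0],"fingers":91},{"offset":[0,0.003,0],"angular":[0,0,0],"fingers":91},{"offset":[0,0.003,0],"angular":[0,0,0],"fingers":91},{"offset":[0,0,0],"angular":[0,0,0],"fingers":91}])

```text
time_s: 11.58
position: [0.6526, 0.1945, 0.0969]
eef_rot: [[-0.152, 0.988, 0.0], [0.988, 0.152, 0.0], [0.0, 0.0, -1.0]]
force: [0.2, 0.3, -0.4]
width: 0.0908
grasp_force: 0.0
```

```bash
python3 - <<'E'
from h import *
goal((0.0216,.130,.097));needle('scene',.1404,save='f2.png');needle('top',.1404)
E
```

```text
t 11.57 F [ 0.2  0.3 -0.4] w 0.0908 TCP in stand [0.0459 0.1306 0.0969] shift [-0.0004 -0.0243 -0.0001] yaw 0.004 tilt [ 0.  0. -1.] j [ 0.26  0.5   1.81 -0.    0.83  0.1 ]
scene needle 3.295 rad, mm 5.24 n 12 far 12 r 0.014
top needle 3.442 rad, mm 5.48 n 12 far 12 r 0.023
```

Call:
step_arm(commands=[{"offset":[0,0.003,0],"angular":[0,0,0],"fingers":91},{"offset":[0,0.003,0],"angular":[0,0,0],"fingers":91},{"offset":[0,0.003,0],"angular":[0,0,0],"fingers":91},{"offset":[0,0.003,0],"angular":[0,0,0],"fingers":91},{"offset":[0,0.003,0],"angular":[0,0,0],"fingers":91},{"offset":[0,0,0],"angular":[0,0,0],"fingers":91}])

```text
time_s: 12.42
position: [0.6676, 0.1968, 0.097]
eef_rot: [[-0.152, 0.988, 0.0], [0.988, 0.152, 0.0], [0.0, 0.001, -1.0]]
force: [0.1, -0.9, 0.3]
width: 0.0911
grasp_force: 0.3
```

```bash
python3 - <<'E'
from h import *
goal((0.0216,.130,.097));needle('top',.1404)
E
```

```text
t 12.43 F [ 0.1 -0.9  0.3] w 0.0911 TCP in stand [0.0611 0.1307 0.097 ] shift [-0.0004 -0.0395  0.    ] yaw 0.004 tilt [ 0.  0. -1.] j [ 0.25  0.51  1.78 -0.    0.84  0.1 ]
top needle 4.319 rad, mm 6.87 n 12 far 12 r 0.024
```

Call:
step_arm(commands=[{"offset":[0,0.003,0],"angular":[0,0,0],"fingers":91},{"offset":[0,0.003,0],"angular":[0,0,0],"fingers":91},{"offset":[0,0.003,0],"angular":[0,0,0],"fingers":91},{"offset":[0,0.003,0],"angular":[0,0,0],"fingers":91},{"offset":[0,0.003,0],"angular":[0,0,0],"fingers":91},{"offset":[0,0,0],"angular":[0,0,0],"fingers":91}])

```text
time_s: 13.22
position: [0.6824, 0.1991, 0.097]
eef_rot: [[-0.152, 0.988, 0.0], [0.988, 0.152, 0.0], [0.0, 0.0, -1.0]]
force: [0.0, -0.1, 0.7]
width: 0.0913
grasp_force: 0.3
```

```bash
python3 - <<'E'
from h import *
goal((0.0216,.130,.097));needle('top',.1404);needle('scene',.1404)
E
```

```text
t 13.22 F [ 0.  -0.1  0.7] w 0.0913 TCP in stand [0.076  0.1308 0.097 ] shift [-0.0005 -0.0544 -0.    ] yaw 0.004 tilt [ 0.  0. -1.] j [ 0.25  0.53  1.75 -0.    0.86  0.1 ]
top needle 4.792 rad, mm 7.63 n 11 far 11 r 0.015
scene needle unseen 0
```

Call:
step_arm(commands=[{"offset":[0,0,0.003],"angular":[0,0,0],"fingers":91},{"offset":[0,0,0.003],"angular":[0,0,0],"fingers":91},{"offset":[0,0,0.003],"angular":[0,0,0],"fingers":91},{"offset":[0,0,0.003],"angular":[0,0,0],"fingers":91},{"offset":[0,0,0.002],"angular":[0,0,0],"fingers":91},{"offset":[0,0,0],"angular":[0,0,0],"fingers":91}])

```text
time_s: 14.08
position: [0.6819, 0.199, 0.0826]
eef_rot: [[-0.152, 0.988, -0.0], [0.988, 0.152, -0.0], [-0.0, -0.0, -1.0]]
force: [-0.4, -0.8, 0.3]
width: 0.0908
grasp_force: 0.2
```

```bash
python3 - <<'E'
from h import *
goal((0.0216,.130,.097));needle('top',.1404,save='g1.png');needle('scene',.1404)
E
```

```text
t 14.07 F [-0.4 -0.8  0.3] w 0.0908 TCP in stand [0.0755 0.1307 0.0826] shift [-0.0004 -0.0539 -0.0143] yaw 0.004 tilt [-0. -0. -1.] j [0.25 0.55 1.75 0.   0.84 0.1 ]
top needle 5.402 rad, mm 8.6 n 14 far 14 r 0.024
scene needle unseen 0
```

Call:
step_arm(commands=[{"offset":[0,0,0.0015],"angular":[0,0,0],"fingers":91},{"offset":[0,0,0.0015],"angular":[0,0,0],"fingers":91},{"offset":[0,0,0],"angular":[0,0,0],"fingers":91}])

```text
time_s: 14.55
position: [0.6821, 0.199, 0.0798]
eef_rot: [[-0.152, 0.988, -0.0], [0.988, 0.152, 0.0], [0.0, -0.0, -1.0]]
force: [0.5, 1.3, 1.1]
width: 0.091
grasp_force: 0.5
```

```bash
python3 - <<'E'
from h import *
goal((0.0216,.130,.097));needle('top',.1404,save='g2.png')
E
```

```text
t 14.55 F [0.5 1.3 1.1] w 0.091 TCP in stand [0.0757 0.1308 0.0798] shift [-0.0004 -0.0541 -0.0172] yaw 0.004 tilt [-0.  0. -1.] j [0.25 0.56 1.75 0.   0.83 0.1 ]
top needle 5.491 rad, mm 8.74 n 15 far 15 r 0.026
```

Call:
step_arm(commands=[{"offset":[0,0,0.0015],"angular":[0,0,0],"fingers":91},{"offset":[0,0,0.0015],"angular":[0,0,0],"fingers":91},{"offset":[0,0,0],"angular":[0,0,0],"fingers":91}])

```text
time_s: 14.98
position: [0.682, 0.199, 0.0768]
eef_rot: [[-0.152, 0.988, -0.0], [0.988, 0.152, -0.0], [-0.0, -0.0, -1.0]]
force: [0.3, 0.1, 1.1]
width: 0.0911
grasp_force: 0.5
```

```bash
python3 - <<'E'
from h import *
goal((0.0216,.130,.097));needle('top',.1404)
E
```

```text
t 14.97 F [0.3 0.1 1.1] w 0.0911 TCP in stand [0.0756 0.1308 0.0768] shift [-0.0005 -0.054  -0.0202] yaw 0.004 tilt [-0. -0. -1.] j [0.25 0.56 1.75 0.   0.83 0.1 ]
top needle 5.607 rad, mm 8.92 n 14 far 14 r 0.026
```

Call:
step_arm(commands=[{"offset":[0,0,0.0015],"angular":[0,0,0],"fingers":91},{"offset":[0,0,0.0015],"angular":[0,0,0],"fingers":91},{"offset":[0,0,0],"angular":[0,0,0],"fingers":91}])

```text
time_s: 15.4
position: [0.6819, 0.199, 0.0737]
eef_rot: [[-0.152, 0.988, -0.0], [0.988, 0.152, -0.0], [-0.0, -0.0, -1.0]]
force: [-0.1, 0.2, 0.6]
width: 0.0909
grasp_force: 0.5
```

```bash
python3 - <<'E'
from h import *
goal((0.0216,.130,.097));needle('top',.1404,save='g3.png')
E
```

```text
t 15.4 F [-0.1  0.2  0.6] w 0.0909 TCP in stand [0.0756 0.1308 0.0737] shift [-0.0005 -0.054  -0.0233] yaw 0.004 tilt [-0. -0. -1.] j [0.25 0.57 1.75 0.   0.82 0.1 ]
top needle 5.7 rad, mm 9.07 n 15 far 15 r 0.025
```

Call:
step_arm(commands=[{"offset":[0,0,0.0015],"angular":[0,0,0],"fingers":91},{"offset":[0,0,0.0015],"angular":[0,0,0],"fingers":91},{"offset":[0,0,0],"angular":[0,0,0],"fingers":91}])

```text
time_s: 15.82
position: [0.6819, 0.199, 0.0707]
eef_rot: [[-0.152, 0.988, -0.0], [0.988, 0.152, -0.0], [-0.0, -0.0, -1.0]]
force: [0.2, -0.1, 1.5]
width: 0.0912
grasp_force: 0.3
```

```bash
python3 - <<'E'
from h import *
goal((0.0216,.130,.097));needle('top',.1404)
E
```

```text
t 15.82 F [ 0.2 -0.1  1.5] w 0.0912 TCP in stand [0.0755 0.1307 0.0707] shift [-0.0004 -0.0539 -0.0263] yaw 0.004 tilt [-0. -0. -1.] j [ 0.25  0.57  1.75 -0.    0.82  0.1 ]
top needle 5.772 rad, mm 9.19 n 14 far 14 r 0.027
```

Call:
step_arm(commands=[{"offset":[0,0,0.0015],"angular":[0,0,0],"fingers":91},{"offset":[0,0,0.0015],"angular":[0,0,0],"fingers":91},{"offset":[0,0,0],"angular":[0,0,0],"fingers":91}])

```text
time_s: 16.25
position: [0.682, 0.199, 0.0678]
eef_rot: [[-0.152, 0.988, -0.0], [0.988, 0.152, -0.0], [-0.0, -0.0, -1.0]]
force: [-1.0, 0.2, 0.8]
width: 0.0912
grasp_force: 0.3
```

```bash
python3 - <<'E'
from h import *
goal((0.0216,.130,.097));needle('top',.1404,save='g4.png')
E
```

```text
t 16.25 F [-1.   0.2  0.8] w 0.0912 TCP in stand [0.0756 0.1308 0.0678] shift [-0.0005 -0.054  -0.0292] yaw 0.004 tilt [-0. -0. -1.] j [0.25 0.57 1.75 0.   0.82 0.1 ]
top needle 5.802 rad, mm 9.23 n 13 far 13 r 0.027
```

Call:
step_arm(commands=[{"offset":[0,0,0.0015],"angular":[0,0,0],"fingers":91},{"offset":[0,0,0.0015],"angular":[0,0,0],"fingers":91},{"offset":[0,0,0],"angular":[0,0,0],"fingers":91}])

```text
time_s: 16.68
position: [0.682, 0.199, 0.0648]
eef_rot: [[-0.152, 0.988, -0.0], [0.988, 0.152, -0.0], [0.0, -0.0, -1.0]]
force: [-0.1, 0.1, 0.8]
width: 0.0908
grasp_force: 0.3
```

```bash
python3 - <<'E'
from h import *
goal((0.0216,.130,.097));needle('top',.1404)
E
```

```text
t 16.68 F [-0.1  0.1  0.8] w 0.0908 TCP in stand [0.0756 0.1308 0.0648] shift [-0.0005 -0.054  -0.0322] yaw 0.004 tilt [-0. -0. -1.] j [0.25 0.58 1.75 0.   0.81 0.1 ]
top needle 5.802 rad, mm 9.23 n 14 far 14 r 0.027
```

Call:
step_arm(commands=[{"offset":[0,0,-0.004],"angular":[0,0,0],"fingers":91},{"offset":[0,0,-0.012],"angular":[0,0,0],"fingers":91},{"offset":[0,0,-0.03],"angular":[0,0,0],"fingers":91},{"offset":[0,0,-0.04],"angular":[0,0,0],"fingers":91},{"offset":[0,0,-0.04],"angular":[0,0,0],"fingers":91},{"offset":[0.03,0,-0.03],"angular":[0,0,0],"fingers":91},{"offset":[0.04,0,0],"angular":[0,0,0],"fingers":91},{"offset":[0,0,0],"angular":[0,0,0],"fingers":91},{"offset":[0,0,0],"angular":[0,0,0],"fingers":91}])

```text
time_s: 17.85
position: [0.6713, 0.2679, 0.2212]
eef_rot: [[-0.152, 0.988, 0.0], [0.988, 0.152, -0.0], [-0.0, 0.0, -1.0]]
force: [-0.6, 0.0, -0.6]
width: 0.091
grasp_force: 0.0
```

```bash
python3 - <<'E'
from h import *
goal((0.0216,.130,.097));a=needle('top',.1404,save='z.png');needle('scene',.1404,save='zs.png')
if a and abs(a-5.8)<.1: print(finish_job())
E
```

```text
t 17.85 F [-0.6  0.  -0.6] w 0.091 TCP in stand [0.0751 0.2005 0.2212] shift [-0.0701 -0.0539  0.1242] yaw 0.004 tilt [ 0. -0. -1.] j [ 0.35  0.41  1.68 -0.    1.05  0.19]
top needle 5.802 rad, mm 9.23 n 14 far 14 r 0.027
scene needle unseen 0
the job is handed in; nothing more can be done
None
```

The indicator was lowered to about 4.8 mm, then the shaft was turned to its greatest reading of about 9.2 mm (5.8 rad); the reading held after the arm withdrew, and the job is handed in at 17.9 s, with no verdict returned.

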